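Take the combination padlock off the tool box

TASK

Tools have to go back into the steel tool box, so take off its combination padlock, which lies dial up in the pocket of the lid with its shackle through the two lid eyes. Turn the dial to the third click from its zero stop, draw the lock body straight back until the shackle is fully out, slide the open lock forward again so that the short leg's free end comes out of the eyes, then lift it off. Finish while still holding the open lock in the gripper, level with the dial upwards, at rest and at least 10 cm above the lid, and leave the tools and the tape roll where they are.

Things in the scene. Friction and masses are not known exactly. Their poses are not given: they have to be found in the camera images.
- toolbox: Fixed steel tool box, 220 (x) x 300 (y) x 100 mm, two flat lid leaves meeting at x = 0. Origin: middle of its underside, on the desk; x points away from the robot, y left. The lock lies in a pocket sunk 5 mm into the near leaf: 53 mm wide, centred on y = 0, from x = -104 to -6 mm. The lid is flat and free for 60 mm on both sides of the pocket.
- eye (a point): Centre of the hole in the two padlock eyes, axes as toolbox: steel tabs face to face at the lid's middle seam, together 5 mm thick (x), 21 mm wide (y), rising 17 mm above the lid. Hole 13 mm across, along x, its centre 7 mm above the lid and 15 mm left (+y) of the pocket's middle.
- padlock_center (a point): Centre of the lock body, half-way up: 52 (x) x 50 (y) x 24 mm, 0.3 to 0.5 kg. x points to the shackle, z out of the dial. It lies 7 mm above the lid's top at first (body top 19 mm above), 36 to 43 mm on the near side of the eye. Grip it across its 50 mm sides. It slides along x in the pocket, 1.5 mm play each side: back to about 73 mm before the eye, forward to 32 mm, the pocket's end.
- dial_grip (a point): Middle of the dial's black grip bar, on the dial's axis, 25 mm above padlock_center. The bar is 11 mm wide, 16 mm high (8 mm above and below this point) and runs along x from -16 mm to its pointed nose with a white line at +17 mm. x points to the nose, z up. Under the bar is a round skirt of 19 mm radius.
- dial (a joint): Turn of the dial, rad, growing clockwise seen from above. 0 = zero stop: nose straight at the shackle, at the scale's long tick. It clicks every 0.524 (30 degrees, one tick), other stop 5.24; a click takes 0.04 N m, and let go within 0.2 of a click it snaps to within 0.08. The lock opens only at the third click, 1.571 (nose square to the right of the shackle, -y of the lock), within 0.09.
- shackle (a joint): How far the shackle is drawn out of the body, m: 0 locked, 0.022 fully out. At the dial's third click it slides with about 4 N of friction and stays where left; otherwise it is blocked after 1 to 2 mm. Pull the body back (-x): the shackle's bow first takes up 4 to 15 mm of slack and then catches on the far side of the eyes.
- shackle_tip (a point): Free end of the shackle's short leg, on the leg's axis; axes as padlock_center. The shackle is a 7 mm bar bent to a square U in the lock's mid plane, legs along x, 15 mm left (short, through the eyes) and right (long) of the middle. Locked, the tip is 8 mm inside the body's front face; fully out, 14 mm ahead of it. Once it is over 3 mm beyond the eye's centre the lock lifts straight up.
- padlock: The padlock; origin: middle of the body's underside, 12 mm below padlock_center, same axes.
- tape_roll: Roll of clear tape, 68 mm across, 19 mm high, lying on the far lid leaf at the right; leave it. Origin: centre of its underside.
- yellow_driver: Yellow screwdriver, 155 mm long, 27 mm high, on the desk to the right of the box; leave it. Origin: middle of its underside.
- side_cutters: Side cutters with red handles, 122 mm long, 10 mm high, on the desk to the left of the box; leave them. Origin: middle of the underside.
- flux_tin: Round tin with a green lid, 56 mm across, 23 mm high, on the desk to the right of the box; leave it. Origin: centre of its underside.

How it is judged (in metres and radians):
On the way, in this order (a step that is already met when the one before it is completed fails the run):
1. the dial stands at the third click with the lock still locked on the eyes (value of joint dial between 1.45 and 1.69 rad and value of joint shackle below 0.004 m), for 0.2 s.
2. the shackle is fully out while the lock still lies in the pocket (value of joint shackle above 0.019 m and height (world z) of padlock_center below 0.125 m and horizontal distance between padlock_center and eye below 0.1 m), for 0.1 s.
3. the short leg's tip has been slid out of the eyes on their far side (x of shackle_tip in the frame of eye between 0.0025 and 0.02 m and value of joint shackle above 0.018 m), for 0.02 s.
At the end, for the whole second after the job is handed in: The robot finishes holding the padlock between its fingers (over 2 N) with the shackle still out by more than 18 mm, the centre of the lock body more than 9.5 cm above the lid, the dial upwards and level within 0.3 rad, slower than 3 cm/s and not touching the tool box (height (world z) of padlock_center above 0.195 m and value of joint shackle above 0.018 m and contact force between the fingers and padlock above 2 N and contact force between padlock and toolbox below 0.1 N and angle between padlock's own z axis and vertical below 0.3 rad and linear speed of padlock below 0.03 m/s); the arm keeps its last pose, push and grip.
It fails at once if the tape roll, the yellow screwdriver, the side cutters or the flux tin is pushed more than 2 cm (distance of any of tape_roll, yellow_driver, side_cutters, flux_tin from where it was at the start of the episode above 0.02 m).
It also fails if it takes over 70 s, if anything falls off the work surface, if the arm or the gripper's body presses on something with over 40 N, if the wrist force passes 120 N, or if a joint passes its speed limit or range.

ROBOT

A 7-joint arm with a two-finger parallel gripper is mounted at the origin on a cart in front of the work surface, level with it; the furniture and walls round the work are solid. World frame = base frame: x ahead of the robot, y to its left, z up, the work surface at z = 0. Lengths are in mm, angles in rad, forces in N, time in s.
With the tool pointing down it reaches from about 400 to 850 mm from the base axis. Payload 4.4 kg.
Tool frame: the origin (TCP) lies at the very end of the fingers, on their centre line; the grasp point (between the pads) lies 19 mm behind it; z points along the fingers, y is the line along which they close (so a half turn about z gives the same grasp; the last joint's range is limited). The gripper opens to 94 mm and grips with 3 to 60 N. Pads are 16 mm wide; open, the fingers measure 119 mm over their backs; the gripper's body (75 mm by 177 mm) begins 78 mm behind the grasp point.
Start: joints at [-1.371, 0.628, 0.038, 1.517, -0.027, 0.996, -0.02], TCP at [170.717, 627.195, 205.478] pointing down, gripper open.
Joint ranges: [-3.06, 3.06], [-0.37, 2.12], [-1.25, 1.32], [0.18, 2.47], [-1.1, 4.24], [0.23, 1.98], [-2.94, 2.94]. Speed limits (rad/s): [2.57, 2.57, 3.14, 3.14, 3.14, 3.14, 3.14].

INTERFACE

Orientations are given as a rotation vector (axis times angle).
In Python, from bench import r gives the robot as it stands. The module is installed in compiled form; this text tells all that it offers.
- The arm moves only by the tool arm_command, never from a script. Its arguments are lists of equal length, an entry for each row: "xyz": the shift along the tool's x, y, z in units of 60 mm (1.0 is 60 mm), a list of three; "delta_rot": the turn, a rotation vector about the tool's x, y, z in units of 6 degrees (1.0 is 6 degrees), a list of three; "jaw": the closure, from 0 (fully open) to 1 (shut). In form: {"xyz": [[x, y, z], ...], "delta_rot": [[ax, ay, az], ...], "jaw": [jaw, ...]}. A call has 1 to 20 rows; each row shifts and turns the commanded pose from where the row before left it, along the tool's axes as they then stand; what a row does not reach is not made up. A row lasts 1/8 s, in which the tool goes at most 62.5 mm and 10.7 degrees, less where a joint would pass 70% of its speed; a pose out of reach is approached as far as the arm can. A call with a number of a shift or a turn outside -1 to 1 is refused whole. A call with a gripper value outside its range is refused whole. The fingers move at their own pace and stop on an object; "force" is the grip in N (left out, the last holds). Time passes only in rows, so rows that do not move let the fingers close. It gives the time, the measured TCP pose, the force, the opening and the grip force at its end, in the units of the state.
- r.sense(): the state, without advancing time (a new reading comes with each control period).
- r.camera(name): name is "side" or "top" or "wrist"; returns a dict with "color" (384x512x3 uint8, red, green, blue), "fov_y" (degrees; the focal length in pixels is half the picture's height over the tangent of half this angle, whatever the lens; pixels are square), "cx", "cy" (the principal point, pixels), "k1" (the pictures are not rectified: a ray, as slopes to the right and down, at radius r is drawn at 1 + k1 r^2 times it, then the intrinsics apply), "camera_from_world" (4x4, takes a point from world to camera coordinates). Camera axes: x right, y down, z forward; pixel columns grow to the right and rows downward; lengths in mm; the calibration is good to about 2 mm. A picture is of the moment at which its call begins. There is no depth.
- r.hand_in(): hands the job in; it is judged then, once.
The state is a dict: "time_s": time; "joint_positions": joint angles; "dq": joint speeds; "joint_efforts": joint torques, N m; "ee_pos": TCP position; "tool_rot": TCP orientation; "contact_force": force on the tool from outside, world axes, zero at the start; "wrist_torque": the same for the moment, N m; "grip_width": finger opening in mm; "grip_force": force on a finger pad.
Only numpy, scipy, OpenCV 4.12 (cv2) and the standard library are available. Lean on these libraries where they do the work, as an engineer would, in place of code of your own. Each camera call takes 0.05 s, during which the arm holds its last target. There are 200 camera calls.

## Working session

There is one attempt and no reset: what is moved stays moved. The work goes in short steps, Python scripts to look and compute and a tool call to move; the robot and the scene stay as the last step left them, time stands still between calls to the robot, and variables do not carry over. Pictures are saved under pics/ and viewed, at most 10 in all, crops included, and the job is handed in when it is done.

Besides the shell and the picture viewer there is one more tool, called after ">>>" in YAML: its name, and indented under it one key for each argument. arm_command: Moves the arm, as the interface text tells. Its arguments: {"type":"object","properties":{"xyz":{"type":"array"},"delta_rot":{"type":"array"},"jaw":{"type":"array"},"force":{"type":"number"}},"required":["xyz","delta_rot","jaw"]}

```bash
mkdir -p pics; cat > h.py <<'E'
import numpy as np, cv2, json
from bench import r
def K(c):
    f=192/np.tan(np.radians(c["fov_y"]/2)); return f
def proj(c,P):
    T=np.array(c["camera_from_world"]); p=T[:3,:3]@np.array(P,float)+T[:3,3]
    s=p[:2]/p[2]; s=s*(1+c["k1"]*(s@s)); return s*K(c)+[c["cx"],c["cy"]]
def ray(c,uv):
    f=K(c); d=(np.array(uv,float)-[c["cx"],c["cy"]])/f; s=d.copy()
    for _ in range(20): s=d/(1+c["k1"]*(s@s))
    T=np.array(c["camera_from_world"]); R=T[:3,:3]
    return -R.T@T[:3,3], R.T@np.array([s[0],s[1],1])
def onz(c,uv,z):
    o,d=ray(c,uv); return o+d*(z-o[2])/d[2]
def save(c,n,crop=None,k=1):
    im=c["color"][:,:,::-1]
    if crop: im=im[crop[1]:crop[3],crop[0]:crop[2]]
    cv2.imwrite("pics/"+n,cv2.resize(im,None,fx=k,fy=k,interpolation=cv2.INTER_CUBIC))
E
python3 - <<'E'
from h import *
a=r.camera("top");b=r.camera("side")
cv2.imwrite("/tmp/top.png",a["color"][:,:,::-1]);cv2.imwrite("/tmp/side.png",b["color"][:,:,::-1])
save(a,"top.png",None,1.5);save(b,"side.png",None,1.5)
for c in(a,b): print(c["fov_y"],c["k1"],c["cx"],c["cy"],np.round(c["camera_from_world"],3))
print(r.sense())
E
```

```text
57.639209725196956 0.022535978511216213 250.7440085079815 186.22670760445078 [[-2.00000e-03 -1.00000e+00 -0.00000e+00 -6.49360e+01]
 [-9.78000e-01  2.00000e-03 -2.07000e-01  5.75320e+02]
 [ 2.07000e-01 -0.00000e+00 -9.78000e-01  9.12418e+02]
 [ 0.00000e+00  0.00000e+00  0.00000e+00  1.00000e+00]]
54.97935570883468 -0.09168800482738375 252.31995007569563 186.3302210994899 [[ 1.000000e+00  2.300000e-02  0.000000e+00 -5.239430e+02]
 [ 1.600000e-02 -6.550000e-01 -7.560000e-01  2.986000e+01]
 [-1.700000e-02  7.560000e-01 -6.550000e-01  1.368602e+03]
 [ 0.000000e+00  0.000000e+00  0.000000e+00  1.000000e+00]]
{'time_s': 0.1, 'joint_positions': array([-1.37076177,  0.62927735,  0.03844334,  1.51822619, -0.02701631,
        0.99629863, -0.01998406]), 'dq': array([-1.59996140e-03, -3.31745678e-03, -8.60911417e-05, -2.79542136e-03,
        3.88859869e-04, -7.17384207e-04, -1.48762093e-03]), 'joint_efforts': array([ 2.44852068e-03, -5.50787902e+01,  1.14758313e+00, -1.87112939e+01,
       -5.21166762e-02,  1.92851649e-02,  6.88624027e-05]), 'ee_pos': array([170.57558127, 626.61509773, 204.64405423]), 'tool_rot': array([-4.16299755e-01, -3.11366359e+00,  2.63447774e-03]), 'contact_force': array([-0.56794452, -0.05213622, -0.41173717]), 'wrist_torque': array([ 0.00966892,  0.02732968, -0.02236643]), 'grip_force': 0.0, 'grip_width': 93.90279046343058}
```

View pics/top.png

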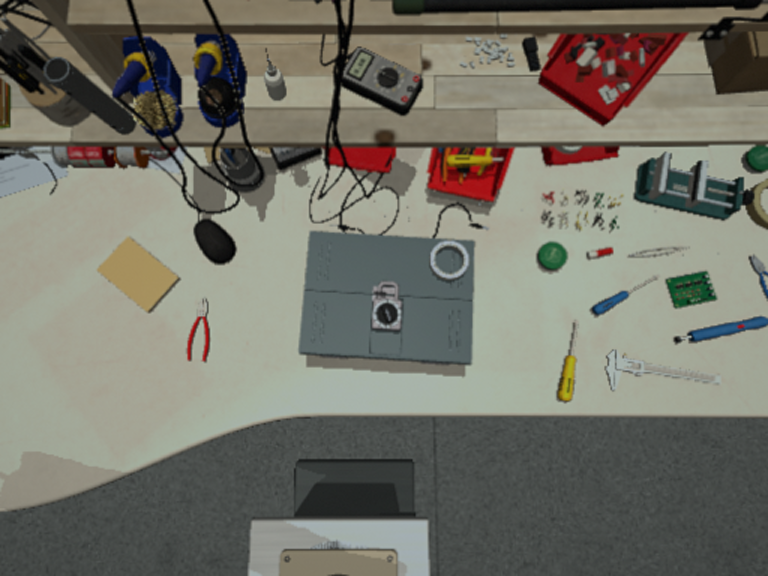

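View pics/side.png

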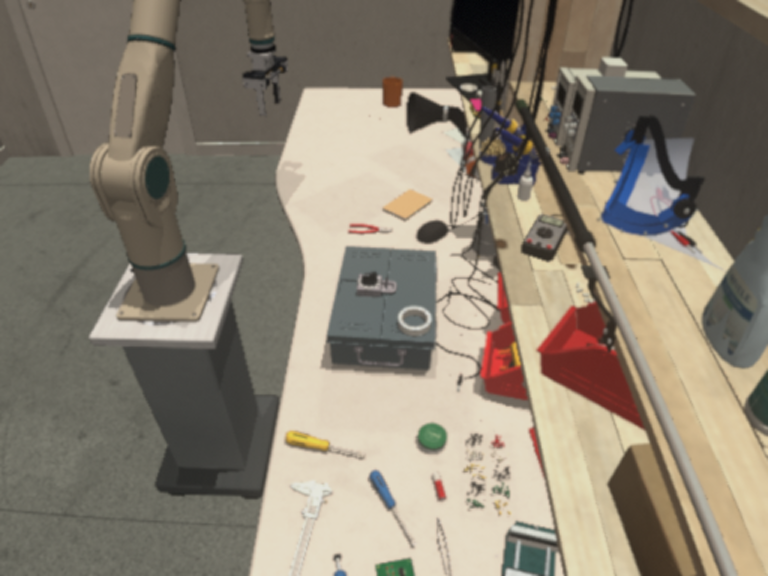

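The top view shows the box with lid corners at about (206,155), (317,159), (315,242) and (200,236) in raw pixels. The lock is at about (257,209), with its shackle pointing away from the robot. The arm is clear of the box.

```bash
python3 - <<'E'
from h import *
a=r.camera("top");im=a["color"].astype(int)
save(a,"crop.png",(192,145,328,250),5.8)
R,G,B=im[...,0],im[...,1],im[...,2]
m=((B-R>5)&(B-R<40)&(B<150)&(B>60)).astype(np.uint8); m[:145]=0;m[255:]=0;m[:,:190]=0;m[:,330:]=0
m=cv2.morphologyEx(m,cv2.MORPH_CLOSE,np.ones((5,5)))
cs,_=cv2.findContours(m,0,1); c=max(cs,key=cv2.contourArea)
print(cv2.contourArea(c))
q=cv2.approxPolyDP(c,6,True)[:,0];print(q.tolist())
for p in q: print(onz(a,p,100).round(1))
P=np.array([onz(a,p,100)[:2] for p in c[:,0]],np.float32); print(cv2.minAreaRect(P))
for uv in [(386/1.5,314/1.5)]: print(onz(a,uv,119))
E
```

```text
8963.5
[[207, 155], [199, 234], [313, 241], [315, 161]]
[653.8  52.9 100. ]
[440.4  68.4 100. ]
[ 422.  -226.4  100. ]
[ 636.3 -240.1  100. ]
((537.5554809570312, -86.28225708007812), (297.74383544921875, 221.29737854003906), 86.45672607421875)
[501.85425285 -82.82810338 119.        ]
```

View pics/crop.png

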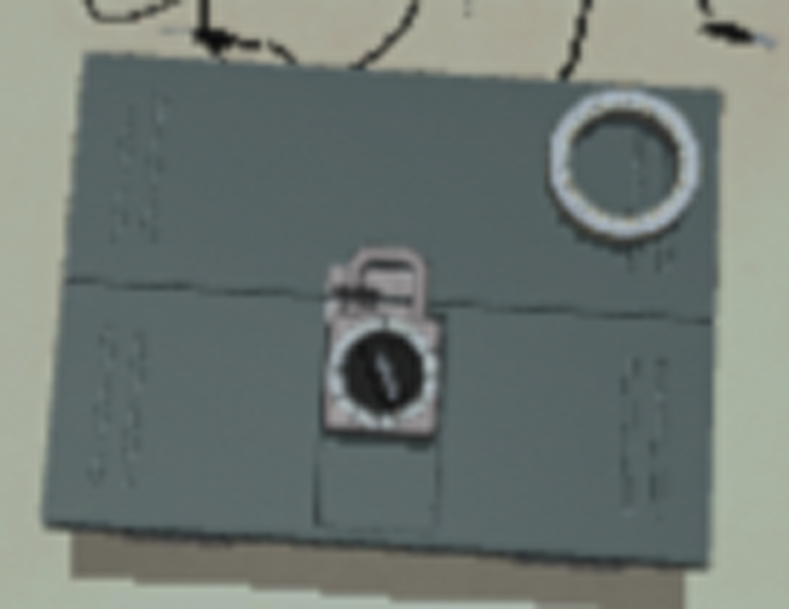

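The crop shows the dial at crop pixel (383,372). The white line runs along a tilted bar from (376,350) to (395,395), so the dial is probably near the fifth click (nose down-right), because up-left would be past the stop. The box centre is near (537,-86) and its yaw is about -3.5°. Next I move above the lock and check with the wrist camera.

>>> arm_command:
  xyz:
    - [-0.56,-0.66,-0.03]
    - [-0.56,-0.66,-0.03]
    - [-0.56,-0.66,-0.03]
    - [-0.56,-0.66,-0.03]
    - [-0.56,-0.66,-0.03]
    - [-0.56,-0.66,-0.03]
    - [-0.56,-0.66,-0.03]
    - [-0.56,-0.66,-0.03]
    - [-0.56,-0.66,-0.03]
    - [-0.56,-0.66,-0.03]
    - [-0.56,-0.66,-0.03]
    - [-0.56,-0.66,-0.03]
    - [-0.56,-0.66,-0.03]
    - [-0.56,-0.66,-0.03]
    - [-0.56,-0.66,-0.03]
    - [0,0,0]
    - [0,0,0]
    - [0,0,0]
    - [0,0,0]
    - [0,0,0]
  delta_rot:
    - [0,0,0]
    - [0,0,0]
    - [0,0,0]
    - [0,0,0]
    - [0,0,0]
    - [0,0,0]
    - [0,0,0]
    - [0,0,0]
    - [0,0,0]
    - [0,0,0]
    - [0,0,0]
    - [0,0,0]
    - [0,0,0]
    - [0,0,0]
    - [0,0,0]
    - [0,0,1]
    - [0,0,1]
    - [0,0,1]
    - [0,0,1]
    - [0,0,1]
  jaw: [0,0,0,0,0,0,0,0,0,0,0,0,0,0,0,0,0,0,0,0]

```text
time_s: 2.65
ee_pos: [500.7, -78.3, 232.3]
tool_rot: [-1.213, -2.897, 0.0]
contact_force: [-0.5, 0.2, -0.4]
grip_width: 94.3
grip_force: 0.0
```

>>> arm_command:
  xyz:
    - [0,0,0]
    - [0,0,0]
    - [0,0,0]
    - [0,0,0]
    - [0,0,0]
    - [0,0,0]
    - [0,0,0]
    - [0,0,0]
    - [0,0,0]
    - [0,0,0]
    - [0,0,0]
    - [0,0,0]
    - [0,0,0]
    - [0,0,0]
    - [0,0,0]
    - [0,0,0]
    - [0,0,0]
    - [0,0,0]
    - [0,0,0]
    - [0,0,0]
  delta_rot:
    - [0,0,1]
    - [0,0,1]
    - [0,0,1]
    - [0,0,1]
    - [0,0,1]
    - [0,0,1]
    - [0,0,1]
    - [0,0,1]
    - [0,0,1]
    - [0,0,1]
    - [0,0,1]
    - [0,0,1]
    - [0,0,1]
    - [0,0,1]
    - [0,0,1]
    - [0,0,1]
    - [0,0,1]
    - [0,0,1]
    - [0,0,0]
    - [0,0,0]
  jaw: [0,0,0,0,0,0,0,0,0,0,0,0,0,0,0,0,0,0,0,0]

```text
time_s: 5.15
ee_pos: [500.9, -78.2, 232.4]
tool_rot: [-3.055, -0.73, 0.0]
contact_force: [-0.0, 0.2, 0.1]
grip_width: 94.1
grip_force: 0.0
```

```bash
cat >> h.py <<'E'
from scipy.spatial.transform import Rotation as Rot
def st():
    s=r.sense(); R=Rot.from_rotvec(s["tool_rot"]).as_matrix()
    print("t",round(s["time_s"],2),"pos",s["ee_pos"].round(1),"yaz",np.degrees(np.arctan2(R[1,1],R[0,1])).round(2),"zax",R[:,2].round(3),"F",s["contact_force"].round(1),"M",s["wrist_torque"].round(2),"w",round(s["grip_width"],1),"gf",round(s["grip_force"],1),"q7",s["joint_positions"].round(2)[-1])
    return s,R
def shift(dw):  # world mm -> tool units
    s=r.sense(); R=Rot.from_rotvec(s["tool_rot"]).as_matrix(); print("units",(R.T@np.array(dw)/60).round(3))
E
python3 - <<'E'
from h import *
st(); c=r.camera("wrist"); save(c,"w1.png",None,1.5); print(c["fov_y"],np.round(c["camera_from_world"],3))
cv2.imwrite("/tmp/w1.png",c["color"][:,:,::-1])
print(proj(c,[500,-83.5,140]),proj(c,[500,-83.5,119]))
E
```

```text
t 5.15 pos [500.9 -78.2 232.4] yaz -63.12 zax [-0.  0. -1.] F [-0.   0.2  0.1] M [-0.03  0.12 -0.02] w 94.1 gf 0.0 q7 -0.49
62.82497387048908 [[ 4.51000e-01 -8.93000e-01  0.00000e+00 -2.94812e+02]
 [-8.66000e-01 -4.37000e-01  2.44000e-01  3.66265e+02]
 [-2.18000e-01 -1.10000e-01 -9.70000e-01  5.16745e+02]
 [ 0.00000e+00  0.00000e+00  0.00000e+00  1.00000e+00]]
[262.73743413 195.09605022] [262.34319284 189.45809478]
```

View pics/w1.png

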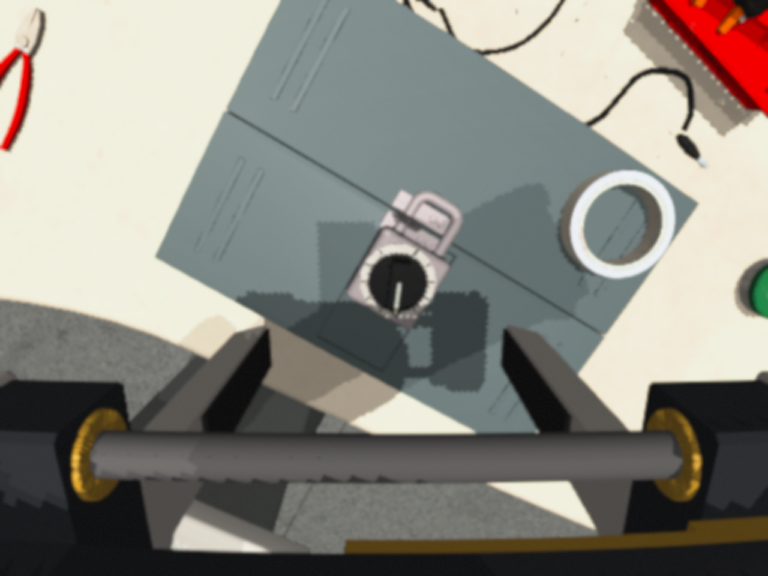

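The wrist view confirms the nose: the white line runs from the dial's middle at (400,283) down to (396,312), on the robot side. Now I measure the dial's centre and angle.

```bash
python3 - <<'E'
from h import *
c=r.camera("wrist"); im=c["color"].astype(np.uint8)
x0,y0,x1,y1=230,150,305,225
s=im[y0:y1,x0:x1]; g=cv2.cvtColor(s,cv2.COLOR_RGB2GRAY)
m=(g<70).astype(np.uint8)
m=cv2.morphologyEx(m,cv2.MORPH_OPEN,np.ones((3,3)))
n,l,stt,ce=cv2.connectedComponentsWithStats(m); 
i=l[int(185-y0)-3,int(262-x0)]
print(n,stt.tolist(),ce.round(1).tolist(),i)
best=min(range(1,n),key=lambda k:np.hypot(*(ce[k]+[x0,y0]-[266,187])))
cs,_=cv2.findContours((l==best).astype(np.uint8),0,1); k=cv2.convexHull(max(cs,key=cv2.contourArea))
P=np.array([onz(c,p[0]+[x0,y0],123)[:2] for p in k],np.float32); print("circle",cv2.minEnclosingCircle(P),cv2.fitEllipse(P))
hull=np.zeros_like(m); cv2.fillConvexPoly(hull,k,1); hull=cv2.erode(hull,np.ones((7,7)))
ys,xs=np.where((hull>0)&(g>110)); 
L=np.array([onz(c,(x+x0,y+y0),140)[:2] for x,y in zip(xs,ys)],np.float32); print(len(L))
v=cv2.fitLine(L,2,0,.01,.01).ravel(); print("line",v,np.degrees(np.arctan2(v[1],v[0])),"ends",L[L[:,0].argmin()],L[L[:,0].argmax()])
# seam line direction
E
```

```text
4 [[0, 0, 75, 75, 3476], [16, 20, 38, 37, 1012], [49, 46, 26, 29, 539], [0, 52, 36, 23, 598]] [[37.3, 28.4], [34.7, 37.4], [64.8, 60.5], [14.1, 65.3]] 1
circle ((502.5927734375, -84.63919830322266), 18.23642921447754) ((502.6553955078125, -84.61648559570312), (35.193599700927734, 36.46748733520508), 118.22456359863281)
53
line [ 9.4493026e-01  3.2727173e-01  5.0025781e+02 -8.5581810e+01] 19.103264 ends [493.56628 -87.09938] [506.74255 -84.37968]
```

>>> arm_command:
  xyz:
    - [0,0,0]
    - [-0.024,0.104,0]
    - [0,0,0.3]
    - [0,0,0.3]
    - [0,0,0.3]
    - [0,0,0.3]
    - [0,0,0.3]
    - [0,0,0.13]
    - [0,0,0.12]
    - [0,0,0]
    - [0,0,0]
  delta_rot:
    - [0,0,0.75]
    - [0,0,0]
    - [0,0,0]
    - [0,0,0]
    - [0,0,0]
    - [0,0,0]
    - [0,0,0]
    - [0,0,0]
    - [0,0,0]
    - [0,0,0]
    - [0,0,0]
  jaw: [0,0,0,0,0,0.3,0.3,0.4,0.4,0.4,0.4]
  force: 20

```text
time_s: 6.62
ee_pos: [502.3, -84.8, 127.9]
tool_rot: [3.082, 0.607, 0.001]
contact_force: [0.3, 0.2, -0.3]
grip_width: 56.0
grip_force: 0.0
```

```bash
python3 - <<'E'
from h import *
st(); c=r.camera("wrist"); print(proj(c,[502,-84.5,140]));save(c,"w2.png",(100,140,412,384),2)
E
```

```text
t 6.62 pos [502.3 -84.8 127.9] yaz -67.72 zax [ 0.001 -0.    -1.   ] F [ 0.3  0.2 -0.3] M [-0.05  0.14 -0.02] w 56.0 gf 0.0 q7 -0.4
[257.57921635 237.08238993]
```

View pics/w2.png

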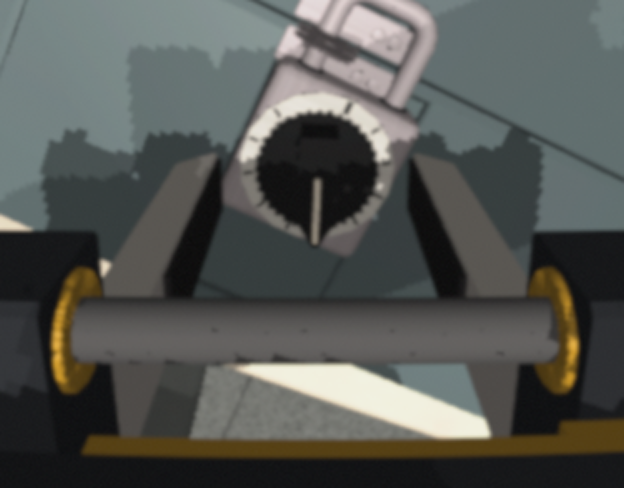

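The bar, with its white line at crop (316,180–240), stands vertical and centred between the fingers. Closing.

>>> arm_command:
  xyz:
    - [0,0,0]
    - [0,0,0]
    - [0,0,0]
    - [0,0,0]
    - [0,0,0]
    - [0,0,0]
    - [0,0,0]
    - [0,0,0]
  delta_rot:
    - [0,0,0]
    - [0,0,0]
    - [0,0,0]
    - [0,0,0]
    - [0,0,0]
    - [0,0,0]
    - [0,0,0]
    - [0,0,0]
  jaw: [1,1,1,1,1,1,1,1]
  force: 20

```text
time_s: 7.68
ee_pos: [502.2, -85.0, 127.5]
tool_rot: [3.082, 0.606, 0.0]
contact_force: [0.6, -0.8, -1.6]
grip_width: 10.8
grip_force: 20.0
```

```bash
python3 - <<'E'
from h import *
st()
E
```

```text
t 7.67 pos [502.2 -85.  127.5] yaz -67.74 zax [ 0. -0. -1.] F [ 0.6 -0.8 -1.6] M [-0.37 -0.04 -0.  ] w 10.8 gf 20.0 q7 -0.4
```

>>> arm_command:
  xyz:
    - [0,0,0]
    - [0,0,0]
    - [0,0,0]
    - [0,0,0]
    - [0,0,0]
    - [0,0,0]
    - [0,0,0]
    - [0,0,0]
    - [0,0,0]
    - [0,0,0]
    - [0,0,0]
    - [0,0,0]
    - [0,0,0]
    - [0,0,0]
    - [0,0,0]
    - [0,0,0]
  delta_rot:
    - [0,0,-0.8]
    - [0,0,-0.8]
    - [0,0,-0.8]
    - [0,0,-0.8]
    - [0,0,-0.8]
    - [0,0,-0.8]
    - [0,0,-0.8]
    - [0,0,-0.8]
    - [0,0,-0.8]
    - [0,0,-0.8]
    - [0,0,-0.8]
    - [0,0,-0.8]
    - [0,0,-0.8]
    - [0,0,-0.5]
    - [0,0,0]
    - [0,0,0]
  jaw: [1,1,1,1,1,1,1,1,1,1,1,1,1,1,1,1]

```text
time_s: 9.68
ee_pos: [503.1, -85.9, 127.8]
tool_rot: [2.266, 2.172, 0.001]
contact_force: [3.3, -5.2, -1.7]
grip_width: 10.7
grip_force: 20.0
```

```bash
python3 - <<'E'
from h import *
st()
E
```

```text
t 9.68 pos [503.1 -85.9 127.8] yaz -2.42 zax [ 0.002 -0.002 -1.   ] F [ 3.3 -5.2 -1.7] M [-1.25 -0.7  -0.03] w 10.7 gf 20.0 q7 0.44
```

>>> arm_command:
  xyz:
    - [0,0,0]
    - [0,0,0]
    - [0,0,0]
    - [0,0,0]
    - [0,0,-0.3]
    - [0,0,-0.5]
    - [0,0,-0.5]
    - [0,0,0]
    - [0,0,0]
  delta_rot:
    - [0,0,0]
    - [0,0,0]
    - [0,0,0]
    - [0,0,0]
    - [0,0,0]
    - [0,0,0]
    - [0,0,0]
    - [0,0,0]
    - [0,0,0]
  jaw: [0.5,0.5,0.4,0.4,0.3,0.2,0,0,0]

```text
time_s: 10.8
ee_pos: [501.4, -84.3, 204.8]
tool_rot: [-2.265, -2.175, 0.001]
contact_force: [-0.2, -0.2, 0.1]
grip_width: 93.8
grip_force: 0.0
```

```bash
python3 - <<'E'
from h import *
st(); c=r.camera("wrist"); print(proj(c,[502,-84.5,123]));save(c,"w3.png",(60,60,452,330),2)
cv2.imwrite("/tmp/w3.png",c["color"][:,:,::-1]); print(np.round(c["camera_from_world"],4).tolist())
E
```

```text
t 10.8 pos [501.4 -84.3 204.8] yaz -2.31 zax [-0.001  0.    -1.   ] F [-0.2 -0.2  0.1] M [-0.04  0.05 -0.01] w 93.8 gf 0.0 q7 0.37
[259.5912521  196.27427928]
[[0.9991, -0.0421, -0.0004, -502.8773], [-0.0408, -0.9689, 0.2442, -86.5941], [-0.0107, -0.244, -0.9697, 374.8225], [0.0, 0.0, 0.0, 1.0]]
```

View pics/w3.png

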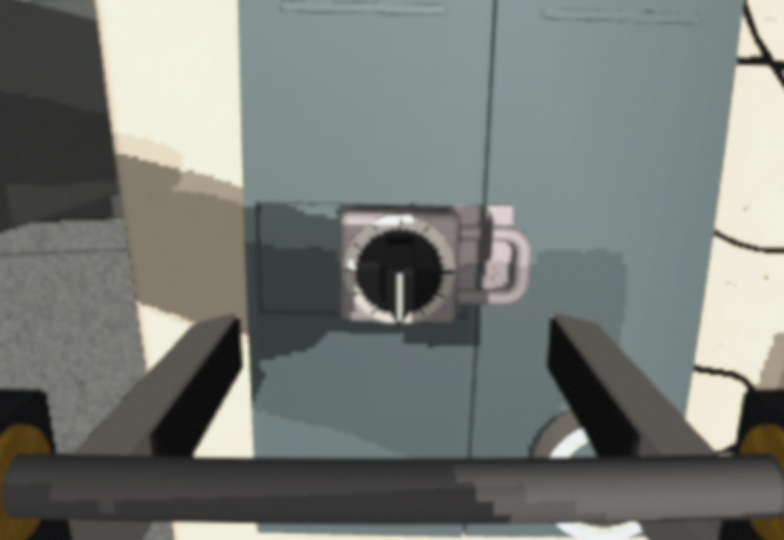

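The nose, at crop (400,275–318), is square to the lock's right at the third click. The body spans crop (341–460, 207–322). Now I work out its centre.

```bash
python3 - <<'E'
from h import *
c=r.camera("wrist")
for n,u,z in [("tl",(341,208),119),("bl",(341,321),119),("br",(460,321),119),("tr",(458,207),119),("dial",(400,271),123),("seamA",(495,5),100),("seamB",(471,400),100),("pockA",(258,204),100),("pockB",(262,312),100),("bow",(528,266),107)]:
    print(n,onz(c,np.array(u)/2+60,z).round(1))
E
```

```text
tl [478.1 -56.  119. ]
bl [ 474.9 -106.8  119. ]
br [ 527.9 -109.   119. ]
tr [527.9 -57.7 119. ]
dial [502.1 -83.8 123. ]
seamA [547.3  25.9 100. ]
seamB [ 534.5 -157.6  100. ]
pockA [438.4 -55.5 100. ]
pockB [ 435.4 -107.4  100. ]
bow [560.5 -88.2 107. ]
```

>>> arm_command:
  xyz:
    - [0,0,0]
    - [0,0,0]
    - [0,0,0]
    - [0,0,0]
    - [0,0,0]
    - [0,0,0]
    - [0,0,0]
    - [0,0,0]
    - [0,0,0]
    - [0,0,0]
    - [0,0,0]
    - [0,0,0]
    - [0,0,0]
    - [0,0,0]
    - [0,0,0]
    - [0,0,0]
    - [0,0,0]
    - [0,0,0]
  delta_rot:
    - [0,0,1]
    - [0,0,1]
    - [0,0,1]
    - [0,0,1]
    - [0,0,1]
    - [0,0,1]
    - [0,0,1]
    - [0,0,1]
    - [0,0,1]
    - [0,0,1]
    - [0,0,1]
    - [0,0,1]
    - [0,0,1]
    - [0,0,1]
    - [0,0,1]
    - [0,0,0.25]
    - [0,0,0]
    - [0,0,0]
  jaw: [0,0,0,0,0,0,0,0,0,0,0,0,0,0,0,0,0,0]

```text
time_s: 13.15
ee_pos: [501.9, -84.6, 205.3]
tool_rot: [-3.14, 0.104, 0.0]
contact_force: [-0.4, -1.1, 0.3]
grip_width: 94.0
grip_force: 0.0
```

```bash
python3 - <<'E'
from h import *
s,R=st(); shift(np.array([502,-84.0,103.5])-s["ee_pos"])
E
```

```text
t 13.15 pos [501.9 -84.6 205.3] yaz -93.78 zax [-0.  0. -1.] F [-0.4 -1.1  0.3] M [-0.01  0.13  0.03] w 94.0 gf 0.0 q7 -0.89
units [ 1.000e-03 -1.000e-02  1.697e+00]
```

>>> arm_command:
  xyz:
    - [0,-0.01,0.3]
    - [0,0,0.3]
    - [0,0,0.3]
    - [0,0,0.3]
    - [0,0,0.3]
    - [0,0,0.1]
    - [0,0,0.09]
    - [0,0,0]
    - [0,0,0]
    - [0,0,0]
    - [0,0,0]
    - [0,0,0]
    - [0,0,0]
  delta_rot:
    - [0,0,0]
    - [0,0,0]
    - [0,0,0]
    - [0,0,0]
    - [0,0,0]
    - [0,0,0]
    - [0,0,0]
    - [0,0,0]
    - [0,0,0]
    - [0,0,0]
    - [0,0,0]
    - [0,0,0]
    - [0,0,0]
  jaw: [0,0,0,0,0,0,0,0.3,0.6,0.6,0.6,0.6,0.6]
  force: 40

```text
time_s: 14.78
ee_pos: [502.1, -84.2, 104.2]
tool_rot: [3.14, -0.105, 0.0]
contact_force: [-0.6, -1.2, 2.6]
grip_width: 49.6
grip_force: 40.0
```

```bash
python3 - <<'E'
from h import *
st()
E
```

```text
t 14.78 pos [502.1 -84.2 104.2] yaz -93.83 zax [ 0. -0. -1.] F [-0.6 -1.2  2.6] M [0.03 0.2  0.01] w 49.6 gf 40.0 q7 -0.75
```

>>> arm_command:
  xyz:
    - [-0.04,0,0]
    - [-0.04,0,0]
    - [-0.04,0,0]
    - [-0.04,0,0]
    - [-0.04,0,0]
    - [-0.04,0,0]
    - [-0.04,0,0]
    - [-0.04,0,0]
    - [0,0,0]
  delta_rot:
    - [0,0,0]
    - [0,0,0]
    - [0,0,0]
    - [0,0,0]
    - [0,0,0]
    - [0,0,0]
    - [0,0,0]
    - [0,0,0]
    - [0,0,0]
  jaw: [0.6,0.6,0.6,0.6,0.6,0.6,0.6,0.6,0.6]

```text
time_s: 15.9
ee_pos: [483.9, -82.9, 104.2]
tool_rot: [3.139, -0.105, 0.003]
contact_force: [5.0, -1.0, -1.0]
grip_width: 50.1
grip_force: 40.0
```

```bash
python3 - <<'E'
from h import *
st()
E
```

```text
t 15.9 pos [483.9 -82.9 104.2] yaz -93.82 zax [ 0.002 -0.001 -1.   ] F [ 5. -1. -1.] M [ 0.01 -1.06 -0.05] w 50.1 gf 40.0 q7 -0.72
```

>>> arm_command:
  xyz:
    - [-0.04,0,0]
    - [-0.04,0,0]
    - [-0.04,0,0]
    - [-0.04,0,0]
    - [0,0,0]
  delta_rot:
    - [0,0,0]
    - [0,0,0]
    - [0,0,0]
    - [0,0,0]
    - [0,0,0]
  jaw: [0.6,0.6,0.6,0.6,0.6]

```text
time_s: 16.52
ee_pos: [474.1, -82.3, 104.2]
tool_rot: [3.139, -0.105, 0.002]
contact_force: [5.2, -0.5, -0.0]
grip_width: 49.6
grip_force: 40.0
```

>>> arm_command:
  xyz:
    - [-0.04,0,0]
    - [-0.04,0,0]
    - [0,0,0]
  delta_rot:
    - [0,0,0]
    - [0,0,0]
    - [0,0,0]
  jaw: [0.6,0.6,0.6]

```text
time_s: 16.9
ee_pos: [469.2, -82.0, 104.2]
tool_rot: [3.139, -0.105, 0.002]
contact_force: [6.0, -0.7, -0.4]
grip_width: 49.5
grip_force: 40.0
```

>>> arm_command:
  xyz:
    - [-0.04,0,0]
    - [0,0,0]
  delta_rot:
    - [0,0,0]
    - [0,0,0]
  jaw: [0.6,0.6]

```text
time_s: 17.15
ee_pos: [467.5, -81.9, 104.2]
tool_rot: [3.139, -0.104, 0.004]
contact_force: [7.2, -0.9, -1.6]
grip_width: 49.7
grip_force: 40.0
```

>>> arm_command:
  xyz:
    - [-0.04,0,0]
    - [-0.04,0,0]
    - [0,0,0]
  delta_rot:
    - [0,0,0]
    - [0,0,0]
    - [0,0,0]
  jaw: [0.6,0.6,0.6]

```text
time_s: 17.52
ee_pos: [467.1, -81.8, 104.8]
tool_rot: [3.137, -0.103, 0.015]
contact_force: [14.7, -0.5, -7.1]
grip_width: 49.7
grip_force: 40.0
```

```bash
python3 - <<'E'
from h import *
st(); c=r.camera("top"); save(c,"t3.png",(210,165,306,245),8)
for n,z in (("body",107),): print(proj(c,[467,-82,123]))
E
```

```text
t 17.52 pos [467.1 -81.8 104.8] yaz -93.75 zax [ 0.009 -0.003 -1.   ] F [14.7 -0.5 -7.1] M [ 0.06 -3.2   0.02] w 49.7 gf 40.0 q7 -0.7
[257.1153344 222.6987183]
```

View pics/t3.png

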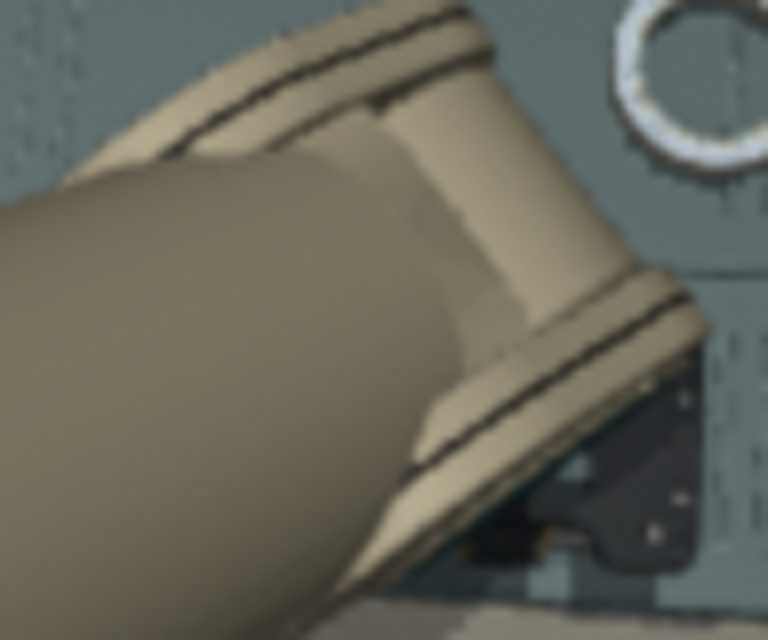

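The top view is hidden by the arm, so I check with the wrist camera.

```bash
python3 - <<'E'
from h import *
c=r.camera("wrist"); save(c,"w4.png",(100,0,412,300),2)
for P in [(493,-83.5,119),(515,-84,107),(547,-86,107)]: print((proj(c,P)-[100,0])*2)
E
```

```text
[314.33227795 386.44736991]
[310.75192913 300.76349565]
[310.05318578 183.27468   ]
```

View pics/w4.png

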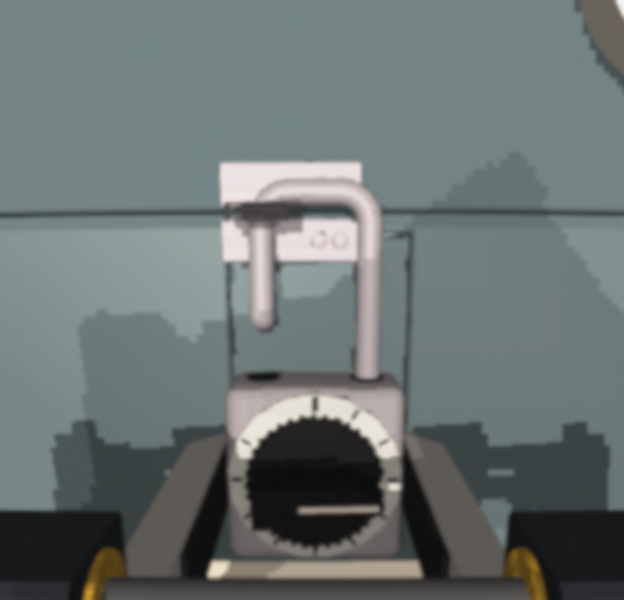

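The wrist view shows the shackle fully out: the tip is at crop (262,325), about 14 mm ahead of the body front at 375. Next I slide the lock forward.

>>> arm_command:
  xyz:
    - [0.04,0,0]
    - [0.05,0,0]
    - [0.05,0,0]
    - [0.05,0,0]
    - [0.05,0,0]
    - [0.05,0,0]
    - [0.05,0,0]
    - [0.05,0,0]
    - [0.05,0,0]
    - [0.05,0,0]
    - [0.05,0,0]
    - [0.05,0,0]
    - [0,0,0]
  delta_rot:
    - [0,0,0]
    - [0,0,0]
    - [0,0,0]
    - [0,0,0]
    - [0,0,0]
    - [0,0,0]
    - [0,0,0]
    - [0,0,0]
    - [0,0,0]
    - [0,0,0]
    - [0,0,0]
    - [0,0,0]
    - [0,0,0]
  jaw: [0.6,0.6,0.6,0.6,0.6,0.6,0.6,0.6,0.6,0.6,0.6,0.6,0.6]

```text
time_s: 19.25
ee_pos: [491.1, -83.3, 104.2]
tool_rot: [-3.137, 0.107, 0.014]
contact_force: [-8.3, 2.0, 16.0]
grip_width: 49.6
grip_force: 40.0
```

```bash
python3 - <<'E'
from h import *
s,R=st(); shift(np.array([505.8,-84.5,104.2])-s["ee_pos"])
E
```

```text
t 19.25 pos [491.1 -83.3 104.2] yaz -93.89 zax [-0.009  0.003 -1.   ] F [-8.3  2.  16. ] M [ 0.02  2.07 -0.1 ] w 49.6 gf 40.0 q7 -0.74
units [ 0.246  0.004 -0.003]
```

```bash
python3 - <<'E'
from h import *
c=r.camera("wrist"); save(c,"w5.png",(140,0,372,230),2.6)
print(proj(c,[491,-83.3,119]))
E
```

```text
[257.15629918 238.84566335]
```

View pics/w5.png

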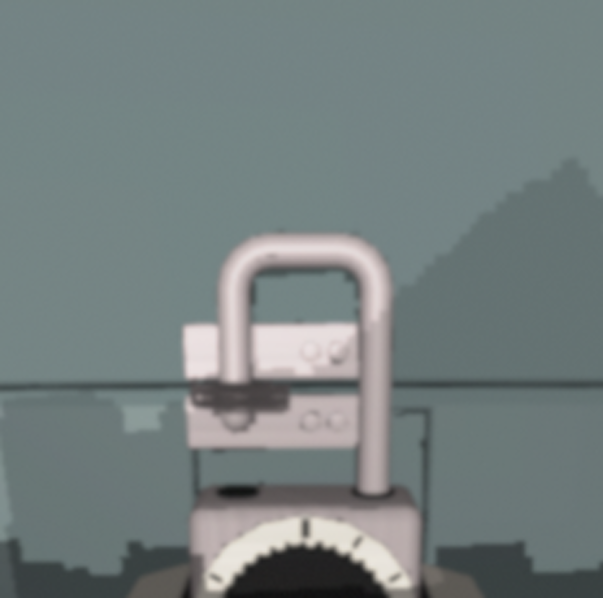

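The shackle is still fully out (bow at the same place in the tool view), and the tip at crop (237,428) is just before the eyes. The lock is pressing on the pocket floor, so I ease it up a little and go on.

>>> arm_command:
  xyz:
    - [0,0,-0.03]
    - [0,0,0]
    - [0.04,0,0]
    - [0.04,0,0]
    - [0,0,0]
  delta_rot:
    - [0,0,0]
    - [0,0,0]
    - [0,0,0]
    - [0,0,0]
    - [0,0,0]
  jaw: [0.6,0.6,0.6,0.6,0.6]

```text
time_s: 19.92
ee_pos: [501.8, -83.9, 105.7]
tool_rot: [3.14, -0.104, 0.0]
contact_force: [0.2, -0.5, -3.5]
grip_width: 49.7
grip_force: 40.0
```

```bash
python3 - <<'E'
from h import *
s,R=st(); shift(np.array([505.8,-84.5,104.2])-s["ee_pos"])
E
```

```text
t 19.93 pos [501.8 -83.9 105.7] yaz -93.81 zax [ 0. -0. -1.] F [ 0.2 -0.5 -3.5] M [-0.12  0.17 -0.02] w 49.7 gf 40.0 q7 -0.75
units [0.066 0.006 0.025]
```

>>> arm_command:
  xyz:
    - [0.03,0,0]
    - [0.03,0,0]
    - [0.01,0,0]
    - [0,0,0]
    - [0,0,0]
  delta_rot:
    - [0,0,0]
    - [0,0,0]
    - [0,0,0]
    - [0,0,0]
    - [0,0,0]
  jaw: [0.6,0.6,0.6,0.6,0.6]

```text
time_s: 20.55
ee_pos: [505.6, -84.2, 105.9]
tool_rot: [-3.14, 0.105, 0.0]
contact_force: [-0.8, -0.2, -4.1]
grip_width: 50.0
grip_force: 40.0
```

```bash
python3 - <<'E'
from h import *
st();c=r.camera("wrist"); save(c,"w6.png",(140,0,372,230),2.6)
E
```

```text
t 20.55 pos [505.6 -84.2 105.9] yaz -93.83 zax [-0.  0. -1.] F [-0.8 -0.2 -4.1] M [0.01 0.21 0.03] w 50.0 gf 40.0 q7 -0.75
```

View pics/w6.png

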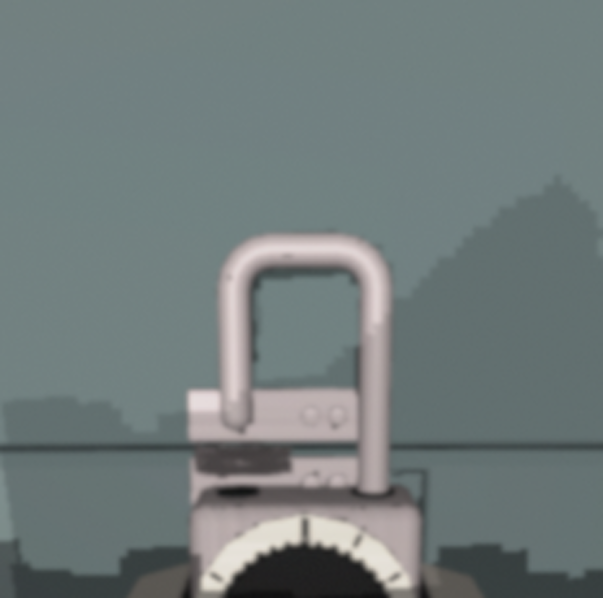

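The tip at crop (237,430) is now about 5 mm past the eyes, whose far edge is at crop row ~445. Lifting.

>>> arm_command:
  xyz:
    - [0,0,-0.05]
    - [0,0,-0.05]
    - [0,0,-0.05]
    - [0,0,-0.05]
    - [0,0,-0.1]
    - [0,0,0]
  delta_rot:
    - [0,0,0]
    - [0,0,0]
    - [0,0,0]
    - [0,0,0]
    - [0,0,0]
    - [0,0,0]
  jaw: [0.6,0.6,0.6,0.6,0.6,0.6]

```text
time_s: 21.35
ee_pos: [506.0, -84.5, 124.4]
tool_rot: [3.14, -0.105, 0.002]
contact_force: [-0.2, -0.6, -4.1]
grip_width: 49.5
grip_force: 40.0
```

```bash
python3 - <<'E'
from h import *
st()
E
```

```text
t 21.35 pos [506.  -84.5 124.4] yaz -93.83 zax [ 0.001 -0.    -1.   ] F [-0.2 -0.6 -4.1] M [0.01 0.24 0.  ] w 49.5 gf 40.0 q7 -0.78
```

>>> arm_command:
  xyz:
    - [0,0,-0.15]
    - [0,0,-0.2]
    - [0,0,-0.2]
    - [0,0,-0.2]
    - [0,0,-0.2]
    - [0,0,-0.2]
    - [0,0,-0.2]
    - [0,0,-0.2]
    - [0,0,-0.15]
    - [0,0,-0.1]
    - [0,0,0]
    - [0,0,0]
    - [0,0,0]
    - [0,0,0]
    - [0,0,0]
    - [0,0,0]
  delta_rot:
    - [0,0,0]
    - [0,0,0]
    - [0,0,0]
    - [0,0,0]
    - [0,0,0]
    - [0,0,0]
    - [0,0,0]
    - [0,0,0]
    - [0,0,0]
    - [0,0,0]
    - [0,0,0]
    - [0,0,0]
    - [0,0,0]
    - [0,0,0]
    - [0,0,0]
    - [0,0,0]
  jaw: [0.6,0.6,0.6,0.6,0.6,0.6,0.6,0.6,0.6,0.6,0.6,0.6,0.6,0.6,0.6,0.6]

```text
time_s: 23.35
ee_pos: [505.6, -84.3, 231.8]
tool_rot: [3.14, -0.105, -0.0]
contact_force: [-0.1, -0.0, -3.6]
grip_width: 49.3
grip_force: 40.0
```

```bash
python3 - <<'E'
from h import *
s,R=st(); c=r.camera("wrist"); w=cv2.imread("pics/w6.png")
p=cv2.resize(c["color"][0:230,140:372,::-1],(w.shape[1],w.shape[0]))
g=cv2.cvtColor(p,6).astype(int); col=g[:,310]; print(np.where(np.abs(np.diff(col))>8)[0]) ; col=cv2.cvtColor(w,6).astype(int)[:,310]; print(np.where(np.abs(np.diff(col))>8)[0])
if s["grip_force"]>30 and s["ee_pos"][2]>215: print(r.hand_in())
E
```

```text
t 23.35 pos [505.6 -84.3 231.8] yaz -93.84 zax [-0. -0. -1.] F [-0.1 -0.  -3.6] M [0.02 0.25 0.03] w 49.3 gf 40.0 q7 -0.93
[  6   7   8   9  10  11  12  13  14  15  74  75  76  77  78 349 350 351
 352 353 354 379 380 381 382 383 384 388 389 390 391 392 393 420 421 513
 514 539 540 541 542 543 544 545 546 547 548]
[234 235 260 263 265 266 276 387 388 390 437 438 439 440 441 442 443 444
 449 450 455 456 457 458 484 485 486 487 488 489 505 513 541 542 543 544
 545 546 547 548 549]
the job is handed in; nothing more can be done
None
```

The padlock is off the tool box and the job is handed in at about 23 s. The gripper holds the open lock level with the dial up, about 13 cm above the lid. I read no verdict, and I did not re-check the shackle in a picture after the lift.

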